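# Turn the burnisher shaft until its flat faces up

## Task

Two small bearing stands are on the bench, each with a dark shaft that turns by a lever with a black ball knob. One shaft has a pale milled flat between its bearings, the other is round all along. Turn the shaft that has the flat by its knob until the flat faces straight up, ready for the burnishing wheel's set screw; leave the plain round shaft as it is, and let go.

Things in the scene. Friction and masses are not known exactly. Their poses are not given: they have to be found in the camera images.
- flat_shaft (a joint): angle (rad) of the shaft with the pale 23 x 82 mm flat: 0 = flat straight up, positive = flat turned towards the robot; range -0.5 to 1.5. Stays where left (0.12 N m rubbing, no spring). Level dark shaft, 30 mm thick, axis 55 mm up, running roughly left-right in two grey blocks (81 mm high) on a 100 x 150 x 12 mm fixed base; lever at its left end
- flat_knob (a point): centre of the black 27 mm ball knob on that shaft's lever (10 mm rod), 75 mm from the shaft's axis. Seen along the shaft, the lever stands 35 deg (0.611 rad) from the flat's outward direction, on the side away from the robot: with the flat up it leans 35 deg away from the robot. Axes turn with the shaft: y along it, outward at the lever end (left); z straight out of the flat
- flat_collar (a point): point on the axis of the shaft with the flat, at the middle of the steel collar (42 mm across, 18 mm wide) that carries the lever; 75 mm from flat_knob, stays put as the shaft turns. The flat is centred 78 mm along the axis from here, between the blocks. Axes as flat_knob's
- plain_knob (a point): centre of the black 27 mm ball knob on the plain round shaft's lever, to be left as it is. Its stand, shaft and lever have the same shape, size and colours as the other, but its shaft has no flat; it turns as easily

How it is judged:
At the end, for the whole second after the job is handed in: The flat faces straight up within 0.2 rad (11 degrees), that shaft is at rest, and the plain shaft's knob is within 15 mm of where it was (value of joint flat_shaft between -0.2 and 0.2 rad and velocity of joint flat_shaft between -0.05 and 0.05 rad/s and distance of plain_knob from where it was at the start of the episode below 0.015 m); the robot touches nothing.
It fails at once if the plain shaft's knob is moved more than 15 mm (distance of plain_knob from where it was at the start of the episode above 0.015 m).
It also fails if it takes over 32 s, if anything falls off the work surface, if the arm or the gripper's body presses on something with over 40 N, if the wrist force passes 120 N, or if a joint passes its speed limit or range.

## Robot

A 6-joint arm with a two-finger parallel gripper is mounted at the origin on a cart in front of the work surface, level with it; the furniture and walls round the work are solid. World frame = base frame: x ahead of the robot, y to its left, z up, the work surface at z = 0. Lengths are in m, angles in rad, forces in N, time in s.
With the tool pointing down it reaches from about 0.275 to 0.725 m from the base axis. Payload 15.9 kg.
Tool frame: the origin (TCP) lies midway between the tips of the shut fingers; the grasp point (between the pads) lies 19 mm behind it; z points along the fingers, y is the direction in which the jaws open and shut (so a half turn about z gives the same grasp; the last joint's range is limited). The gripper opens to 85 mm and grips with 20 to 120 N. Pads are 22 mm wide; open, the fingers measure 114 mm over their backs; the gripper's body (76 mm by 85 mm) begins 54 mm behind the grasp point. The pads swing forward as they close: fully open they stand 13 mm farther back than shut.
Start: joints at [1.223, 0.213, -0.034, 1.323, 0, 1.571], TCP at [0.17, 0.47, 0.231] pointing down, gripper open.
Joint ranges: [-2.98, 2.98], [-0.74, 1.72], [-1.14, 1.35], [-2.1, 2.04], [-1.57, 1.44], [-3.14, 3.14]. Speed limits (rad/s): [1.89, 1.89, 2.39, 2.57, 3.14, 3.14].

## Interface

Orientations are given as a unit quaternion [w, x, y, z].
In Python, from workcell import env gives the robot as it stands.
- The arm moves only by the shell command python3 -m pendant 'ROWS'. ROWS is JSON, a list of rows, each an object with "dp": the shift along the tool's x, y, z in mm, a list of three; "angular": the turn, a rotation vector about the tool's x, y, z in rad, a list of three; "jaw": the closure in counts, from 0 (fully open) to 255 (shut). In form: [{"dp": [tx, ty, tz], "angular": [ax, ay, az], "jaw": jaw}, ...]. A call has 1 to 12 rows; each row shifts and turns the commanded pose from where the row before left it, along the tool's axes as they then stand; what a row does not reach is not made up. A row lasts 1/12 s, in which the tool goes at most 41.7 mm and 7.16 degrees, less where a joint would pass 70% of its speed; a pose out of reach is approached as far as the arm can. A call is refused whole if a number of a shift passes 41.7 or a number of a turn 0.125, either way. A call with a gripper value outside its range is refused whole. The fingers move at their own pace and stop on an object; the grip force is fixed at half the most. Time passes only in rows, so rows that do not move let the fingers close. It gives the time, the measured TCP pose, the force and the opening at its end, in the units of the state.
- env.observe(): the state, without advancing time (a new reading comes with each control period).
- env.capture(name): name is "side" or "top"; returns the picture (480x640x3 uint8, red, green, blue); there is no depth.
- env.camera_params(name): a dict with "intrinsics" (3x3 intrinsics, pixels), "view" (4x4, takes a point from world to camera coordinates). Camera axes: x right, y up, looking along -z (the intrinsics and any distortion apply to the point x, -y, -z); pixel columns grow to the right and rows downward; lengths in m; the calibration is good to about 2 mm. A picture is of the moment at which its call begins. camera_params takes no time and is no camera call.
- env.finish_job(): hands the job in, once; it reports no verdict.
The state is a dict: "t": time; "joints": joint angles; "dq": joint speeds; "effort": joint torques, N m; "ee_pos": TCP position; "tool_rot": TCP orientation; "wrist_force": force on the tool from outside, world axes, zero at the start; "ft_torque": the same for the moment, N m; "width": finger opening in m.
Only numpy, scipy, OpenCV 4.12 (cv2) and the standard library are available. Lean on these libraries where they do the work, as an engineer would, in place of code of your own. Each camera call takes 0.05 s, during which the arm holds its last target.

## Working session

There is one attempt and no reset: what is moved stays moved. The work goes in short steps, Python scripts to look and compute and a shell command to move; the robot and the scene stay as the last step left them, time stands still between calls to the robot, and variables do not carry over. Pictures are saved under pics/ and viewed, and the job is handed in when it is done.

```bash
mkdir -p pics; python3 - <<'E'
from workcell import env
import cv2,numpy as np
for n in("side","top"):
    cv2.imwrite(f"pics/{n}0.png",env.capture(n)[:,:,::-1])
    p=env.camera_params(n);print(n,p)
o=env.observe();print({k:np.round(v,3) for k,v in o.items()})
E
```

```text
side {'intrinsics': array([[454.98802291,   0.        , 322.14944062],
       [  0.        , 454.98802291, 240.02230047],
       [  0.        ,   0.        ,   1.        ]]), 'view': array([[-9.43809580e-02,  9.95536154e-01,  2.65655530e-05,
         1.62502497e-01],
       [-5.82937489e-01, -5.52865242e-02,  8.10633878e-01,
         2.26862085e-01],
       [ 8.07016802e-01,  7.64929159e-02,  5.85553341e-01,
        -1.37488404e+00],
       [ 0.00000000e+00,  0.00000000e+00,  0.00000000e+00,
         1.00000000e+00]])}
top {'intrinsics': array([[524.74345528,   0.        , 314.64232802],
       [  0.        , 524.74345528, 238.39298103],
       [  0.        ,   0.        ,   1.        ]]), 'view': array([[ 0.00728524, -0.99985492,  0.01539688, -0.14352255],
       [ 0.99057193,  0.0093223 ,  0.13667604, -0.58496716],
       [-0.13679975,  0.014256  ,  0.99049614, -0.89619429],
       [ 0.        ,  0.        ,  0.        ,  1.        ]])}
{'t': np.float64(0.1), 'joints': array([ 1.223,  0.213, -0.035,  1.324, -0.   ,  1.571]), 'dq': array([ 0.001, -0.002,  0.001, -0.001, -0.001,  0.001]), 'effort': array([-2.0000e-03, -6.8724e+01,  4.8781e+01,  1.2000e-02, -0.0000e+00,
       -0.0000e+00]), 'ee_pos': array([0.17 , 0.47 , 0.231]), 'tool_rot': array([-0.   ,  0.173,  0.985, -0.   ]), 'wrist_force': array([-0.185,  0.186, -0.833]), 'ft_torque': array([-0.007, -0.011, -0.024]), 'width': np.float64(0.086)}
```

View pics/side0.png

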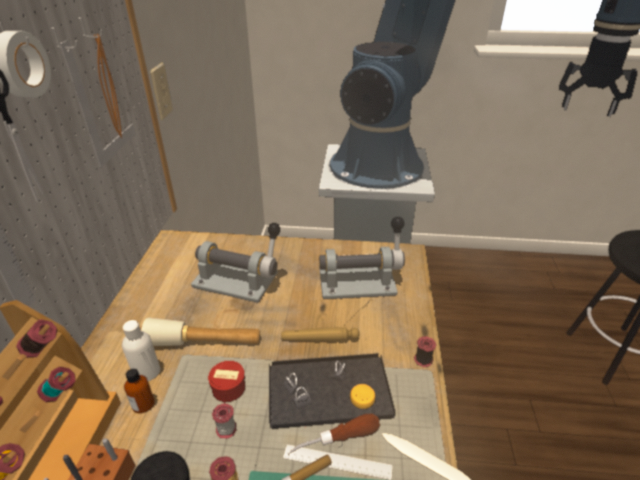

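View pics/top0.png

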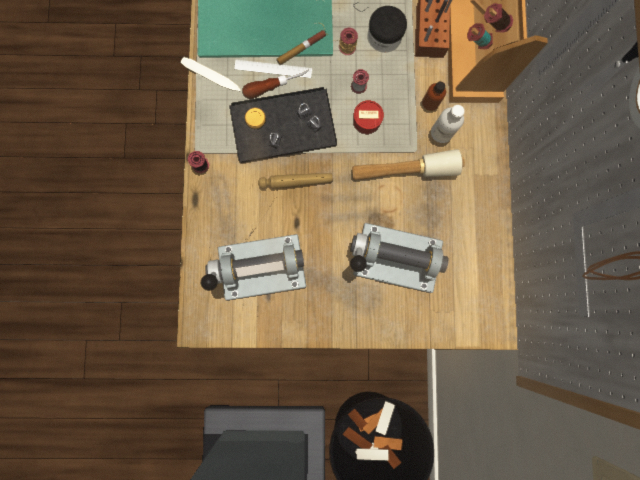

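The top picture shows the pale flat on the left stand, at about (260,266), with its knob at (209,282). The plain stand is on the right, knob at (358,263). In the side picture the flat's knob is at about (397,223) and the plain one's at (274,230). I'll zoom in for accuracy.

```bash
python3 - <<'E'
import cv2,numpy as np
a=cv2.imread("pics/top0.png")[225:310,190:320];b=cv2.imread("pics/side0.png")[210:305,305:415]
a=cv2.resize(a,(780,510),interpolation=cv2.INTER_CUBIC);b=cv2.resize(b,(660,570),interpolation=cv2.INTER_CUBIC)
cv2.imwrite("pics/topz.png",a);cv2.imwrite("pics/sidez.png",b)
for n,(x0,x1,y0,y1) in {"top0":(195,225,265,300),"side0":(385,410,210,240)}.items():
    g=cv2.imread(f"pics/{n}.png").max(2)
    m=(g[y0:y1,x0:x1]<45).astype(np.uint8); _,_,s,c=cv2.connectedComponentsWithStats(m)
    print(n,[(s[i],c[i]+[x0,y0]) for i in range(1,len(s)) if s[i][4]>20])
E
```

```text
top0 [(array([  7,  10,  15,  14, 112], dtype=int32), array([209.20535714, 282.10714286]))]
side0 []
```

View pics/topz.png

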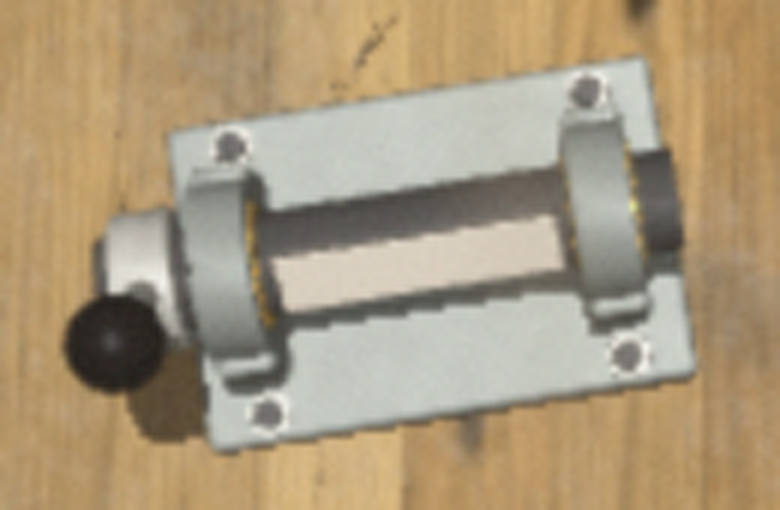

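View pics/sidez.png

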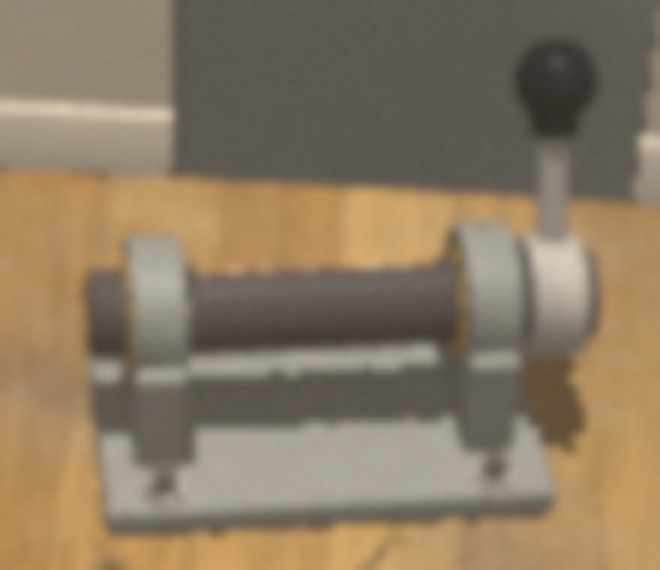

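```bash
cat > h.py <<'E'
from workcell import env
import numpy as np
P={n:env.camera_params(n) for n in("side","top")}
def ray(n,uv):
    p=P[n];V=p["view"];R=V[:3,:3];d=np.linalg.inv(p["intrinsics"])@[uv[0],uv[1],1]
    d=R.T@(d*[1,-1,-1]);return -R.T@V[:3,3],d/np.linalg.norm(d)
def plane(n,uv,z):
    c,d=ray(n,uv);return c+d*(z-c[2])/d[2]
def proj(n,X):
    p=P[n];q=p["view"][:3]@np.append(X,1);q=p["intrinsics"]@(q*[1,-1,-1]);return q[:2]/q[2]
def tri(a,b):
    c1,d1=ray("side",a);c2,d2=ray("top",b)
    A=np.stack([d1,-d2],1);s=np.linalg.lstsq(A,c2-c1,rcond=None)[0]
    p,q=c1+s[0]*d1,c2+s[1]*d2;return (p+q)/2,np.linalg.norm(p-q)
E
python3 - <<'E'
from h import *
k,e=tri((397.5,223.5),(209.1,282));print("knob",k,e)
T=lambda u,v:np.array([u/6+190-.4,v/6+225-.4]);S=lambda u,v:np.array([u/6+305-.4,v/6+210-.4])
H=[plane("top",T(*x),.012) for x in((230,147),(587,90),(268,413),(628,355))]
c=np.mean(H,0);a=(H[0]-H[1])+(H[2]-H[3]);a/=np.linalg.norm(a)
print(np.round(H,3),"center",c,"axis",a,[np.linalg.norm(H[0]-H[1]),np.linalg.norm(H[0]-H[2])])
# side check of holes
for x in((163,487),(494,468)):print("side hole",plane("side",S(*x),.012))
f=np.array([c[0],c[1],.055]);col=f+.078*a
print("collar",col,"proj top",(proj("top",col)-[190,225])*6,"side",(proj("side",col)-[305,210])*6)
r=k-col;print("r",r,"along",r@a,"norm",np.linalg.norm(r))
b=np.cross(a,[0,0,1]); print("b",b)
# away from robot dir
aw=np.array([a[1],-a[0],0]); print("away",aw,"lever from up toward robot deg",np.degrees(np.arctan2(-(r@aw),r[2])))
k2,e=tri((273.5,230),(358.5,263));print("plain",k2,e)
w=.611;kt=col+.075*(np.sin(w)*aw+np.cos(w)*np.array([0,0,1]));print("target knob",kt)
# flat corners
for al in(1,-1): 
  pass
E
```

```text
knob [0.5025301  0.03230221 0.12366997] 0.001775305380453032
[[ 0.569  0.02   0.012]
 [ 0.587 -0.089  0.012]
 [ 0.488  0.006  0.012]
 [ 0.506 -0.103  0.012]] center [ 0.53773854 -0.04148292  0.012     ] axis [-0.16769375  0.98583914  0.        ] [np.float64(0.11030920333225436), np.float64(0.08193761659979315)]
side hole [ 0.58666464 -0.08847933  0.012     ]
side hole [0.56693163 0.02049178 0.012     ]
collar [0.52465842 0.03541253 0.055     ] proj top [146.90952051 278.33111174] side [544.42322417 288.41204017]
r [-0.02212832 -0.00311033  0.06866997] along 0.0006444985466885456 norm 0.07221427285073773
b [ 0.98583914  0.16769375 -0.        ]
away [0.98583914 0.16769375 0.        ] lever from up toward robot deg 18.01835635518453
plain [ 0.53583463 -0.20885643  0.11548557] 0.001477410026135821
target knob [0.56707564 0.04262781 0.11643061]
```

Checks agree:
- The hole rectangle is 110 x 82 mm, seen the same in both views.
- Knob to collar comes out at 72 mm, against the stated 75 mm.
- The lever leans about 18° towards the robot, so the flat is at about 53°.

Next I move over the knob.

```bash
python3 -m pendant '[{"dp":[-25.7,-16.6,0],"angular":[0,0,0],"jaw":0},{"dp":[-25.7,-16.6,0],"angular":[0,0,0],"jaw":0},{"dp":[-25.7,-16.6,0],"angular":[0,0,0],"jaw":0},{"dp":[-25.7,-16.6,0],"angular":[0,0,0],"jaw":0},{"dp":[-25.7,-16.6,0],"angular":[0,0,0],"jaw":0},{"dp":[-25.7,-16.6,0],"angular":[0,0,0],"jaw":0},{"dp":[-25.7,-16.6,0],"angular":[0,0,0],"jaw":0},{"dp":[-25.7,-16.6,0],"angular":[0,0,0],"jaw":0},{"dp":[-25.7,-16.6,0],"angular":[0,0,0],"jaw":0},{"dp":[-25.7,-16.6,0],"angular":[0,0,0],"jaw":0}]'
python3 -c "
from workcell import env;print(env.observe()['joints'])"
```

```text
t: 0.93
ee_pos: [0.3559, 0.225, 0.2312]
tool_rot: [-0.0, 0.173, 0.985, -0.0]
wrist_force: [-0.4, -0.0, -0.1]
width: 0.0854
[ 5.63640856e-01  5.11610692e-02 -2.22469484e-01  1.29744771e+00
  4.74786159e-05  9.11356162e-01]
```

```bash
python3 -m pendant '[{"dp":[-25.7,-16.6,0],"angular":[0,0,0],"jaw":0},{"dp":[-25.7,-16.6,0],"angular":[0,0,0],"jaw":0},{"dp":[-25.7,-16.6,0],"angular":[0,0,0],"jaw":0},{"dp":[-25.7,-16.6,0],"angular":[0,0,0],"jaw":0},{"dp":[-25.7,-16.6,0],"angular":[0,0,0],"jaw":0},{"dp":[-25.7,-16.6,0],"angular":[0,0,0],"jaw":0},{"dp":[-25.7,-16.6,0],"angular":[0,0,0],"jaw":0}]'
python3 -m pendant '[{"dp":[0,0,0],"angular":[0,0,-0.103],"jaw":0},{"dp":[0,0,0],"angular":[0,0,-0.103],"jaw":0},{"dp":[0,0,0],"angular":[0,0,-0.103],"jaw":0},{"dp":[0,0,0],"angular":[0,0,-0.103],"jaw":0},{"dp":[0,0,0],"angular":[0,0,-0.104],"jaw":0},{"dp":[0,0,0],"angular":[0,0,0],"jaw":0}]'
cat > g.py <<'E'
from h import *
import sys
from scipy.spatial.transform import Rotation as R
o=env.observe();q=o["tool_rot"];M=R.from_quat(q[[1,2,3,0]]).as_matrix()
t=np.array([float(x) for x in sys.argv[1:4]])
print("t",o["t"],"pos",o["ee_pos"].round(4),"toolx",M[:,0].round(3),"tooly",M[:,1].round(3),"q",o["joints"].round(2))
print("tool delta mm",(M.T@(t-o["ee_pos"])*1e3).round(1),"F",o["wrist_force"].round(1),"w",o["width"])
E
python3 g.py .5025 .0323 .105
```

```text
t: 1.52
ee_pos: [0.4855, 0.0543, 0.2311]
tool_rot: [-0.0, 0.173, 0.985, -0.0]
wrist_force: [1.1, 1.1, 0.1]
width: 0.0852
t: 2.02
ee_pos: [0.4848, 0.0558, 0.231]
tool_rot: [-0.0, -0.087, 0.996, -0.0]
wrist_force: [-0.3, -0.1, 0.5]
width: 0.0857
t 2.0167 pos [0.4848 0.0558 0.231 ] toolx [-0.985 -0.173  0.001] tooly [-0.173  0.985  0.   ] q [ 0.11  0.19 -0.07  1.32  0.   -0.06]
tool delta mm [-13.5 -26.2 126. ] F [-0.3 -0.1  0.5] w 0.08567468042511377
```

```bash
python3 -m pendant '[{"dp":[-13.5,-26.2,0],"angular":[0,0,0],"jaw":0},{"dp":[0,0,0],"angular":[0,0,0],"jaw":0},{"dp":[0,0,25],"angular":[0,0,0],"jaw":0},{"dp":[0,0,25],"angular":[0,0,0],"jaw":0},{"dp":[0,0,20],"angular":[0,0,0],"jaw":0},{"dp":[0,0,0],"angular":[0,0,0],"jaw":0}]'
python3 - <<'E'
from h import *
import cv2
a=env.capture("top")[200:320,150:340,::-1];b=env.capture("side")[150:300,300:470,::-1]
cv2.imwrite("pics/t2.png",cv2.resize(a,None,fx=4,fy=4,interpolation=2));cv2.imwrite("pics/s2.png",cv2.resize(b,None,fx=4,fy=4,interpolation=2))
E
python3 g.py .5025 .0323 .103
```

```text
t: 2.52
ee_pos: [0.5005, 0.0321, 0.1577]
tool_rot: [-0.003, -0.082, 0.997, 0.0]
wrist_force: [-0.7, -0.1, -1.1]
width: 0.0854
t 2.6167 pos [0.5023 0.0323 0.1615] toolx [-0.986 -0.165  0.001] tooly [-0.165  0.986  0.   ] q [ 0.06  0.24 -0.17  1.16 -0.   -0.1 ]
tool delta mm [-0.3 -0.  58.5] F [-0.  -0.7 -0. ] w 0.08536101003218538
```

View pics/t2.png

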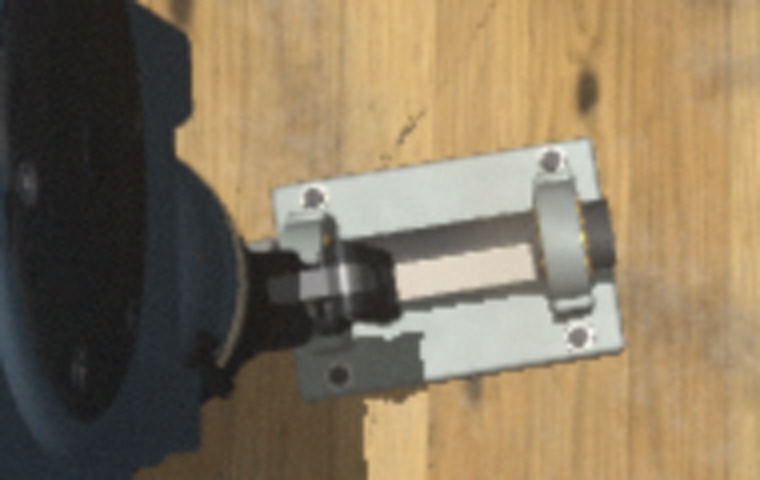

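View pics/s2.png

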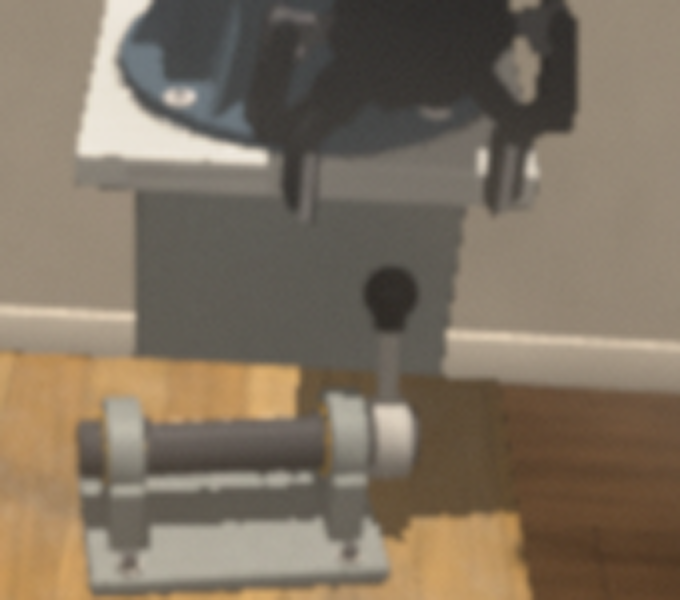

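The side view shows the open fingers at columns 303 and 508 and the knob at 390, so the fingers may be off centre. I'll check with projections.

```bash
python3 - <<'E'
from h import *
a=np.array([-.168,.986,0]);t=np.array([.5023,.0323,.1615])
for X in (t,t+.0427*a+[0,0,.013],t-.0427*a+[0,0,.013],t+.057*a+[0,0,.013],t-.057*a+[0,0,.013],[.5025,.0323,.1237]):
    print((proj("side",np.array(X))-[300,150])*4)
E
```

```text
[395.76416956 228.29023257]
[486.91066455 201.5238944 ]
[309.49929003 208.40553668]
[516.41252468 200.37954135]
[279.58540289 209.56587193]
[388.1780937  294.11252197]
```

The fingers sit where the projection predicts, with the knob near mid-jaw. Descending and closing.

```bash
python3 -m pendant '[{"dp":[0,0,20],"angular":[0,0,0],"jaw":0},{"dp":[0,0,20],"angular":[0,0,0],"jaw":0},{"dp":[0,0,18.5],"angular":[0,0,0],"jaw":0},{"dp":[0,0,0],"angular":[0,0,0],"jaw":0},{"dp":[0,0,0],"angular":[0,0,0],"jaw":0}]'
python3 -m pendant '[{"dp":[0,0,0],"angular":[0,0,0],"jaw":130},{"dp":[0,0,0],"angular":[0,0,0],"jaw":130},{"dp":[0,0,0],"angular":[0,0,0],"jaw":130},{"dp":[0,0,0],"angular":[0,0,0],"jaw":130}]'
python3 g.py .5025 .0323 .103
python3 - <<'E'
from h import *
import cv2
b=env.capture("side")[150:300,300:470,::-1]
cv2.imwrite("pics/s3.png",cv2.resize(b,None,fx=4,fy=4,interpolation=2))
E
```

```text
t: 3.03
ee_pos: [0.5029, 0.0323, 0.1039]
tool_rot: [0.0, -0.084, 0.997, 0.0]
wrist_force: [-0.3, 0.9, 0.1]
width: 0.0852
t: 3.37
ee_pos: [0.5032, 0.0323, 0.1037]
tool_rot: [0.001, -0.084, 0.996, -0.0]
wrist_force: [-0.9, -0.3, -0.1]
width: 0.0422
t 3.3667 pos [0.5032 0.0323 0.1037] toolx [-0.986 -0.167 -0.001] tooly [-0.167  0.986 -0.   ] q [ 0.06  0.28 -0.28  1.01 -0.   -0.1 ]
tool delta mm [0.7 0.1 0.6] F [-0.9 -0.3 -0.1] w 0.04224419632795289
```

View pics/s3.png

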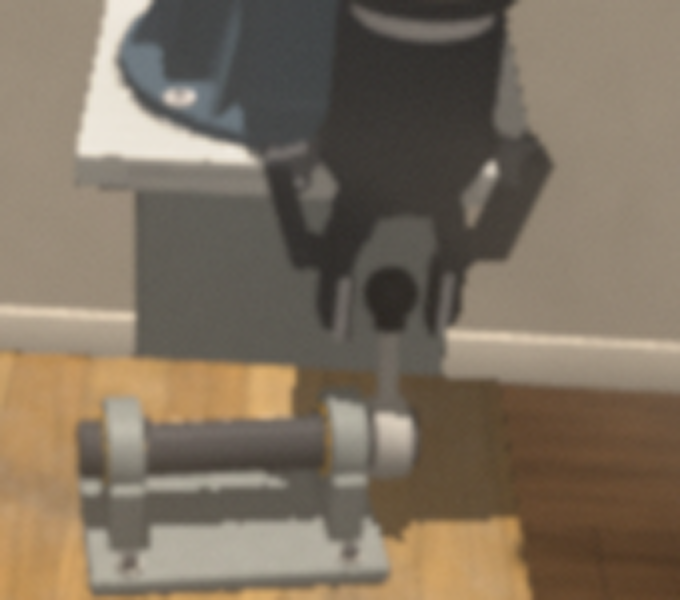

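The knob at (391,293) sits between the pads at (341,305) and (441,300), well centred. Closing on it.

```bash
python3 -m pendant '[{"dp":[0,0,0],"angular":[0,0,0],"jaw":255},{"dp":[0,0,0],"angular":[0,0,0],"jaw":255},{"dp":[0,0,0],"angular":[0,0,0],"jaw":255},{"dp":[0,0,0],"angular":[0,0,0],"jaw":255}]'
python3 - <<'E'
import numpy as np
th0=np.radians(18.0);r=75
p=lambda t:np.array([r*-np.sin(t),r*np.cos(t)])  # away, up ; t toward robot
ts=np.linspace(th0,np.radians(-35),11)
for i in range(10):
    d=p(ts[i+1])-p(ts[i]);print("tool x %.1f z %.1f"%(-d[0],-d[1]))
E
```

```text
t: 3.75
ee_pos: [0.5026, 0.033, 0.1033]
tool_rot: [0.0, -0.084, 0.996, 0.001]
wrist_force: [-4.8, 5.1, 8.6]
width: 0.0243
tool x -6.7 z -1.8
tool x -6.8 z -1.2
tool x -6.9 z -0.6
tool x -6.9 z 0.1
tool x -6.9 z 0.7
tool x -6.8 z 1.3
tool x -6.7 z 2.0
tool x -6.4 z 2.6
tool x -6.2 z 3.2
tool x -5.9 z 3.7
```

```bash
python3 -m pendant '[{"dp":[-3.4,0,-0.9],"angular":[0,0,0],"jaw":255},{"dp":[-3.3,0,-0.9],"angular":[0,0,0],"jaw":255},{"dp":[-3.4,0,-0.6],"angular":[0,0,0],"jaw":255},{"dp":[-3.4,0,-0.6],"angular":[0,0,0],"jaw":255},{"dp":[-3.5,0,-0.3],"angular":[0,0,0],"jaw":255},{"dp":[-3.4,0,-0.3],"angular":[0,0,0],"jaw":255},{"dp":[-6.9,0,0.1],"angular":[0,0,0],"jaw":255},{"dp":[-6.9,0,0.7],"angular":[0,0,0],"jaw":255},{"dp":[0,0,0],"angular":[0,0,0],"jaw":255}]'
python3 g.py .567 .0426 .096
python3 - <<'E'
from h import *
import cv2
b=env.capture("side")[150:300,300:470,::-1]
cv2.imwrite("pics/s4.png",cv2.resize(b,None,fx=4,fy=4,interpolation=2))
E
```

```text
t: 4.5
ee_pos: [0.5372, 0.0387, 0.1055]
tool_rot: [0.0, -0.084, 0.996, 0.001]
wrist_force: [1.6, 1.4, 0.8]
width: 0.0129
t 4.5 pos [0.5372 0.0387 0.1055] toolx [-0.986 -0.168 -0.   ] tooly [-0.168  0.986  0.001] q [ 0.07  0.35 -0.18  1.05  0.   -0.1 ]
tool delta mm [-30.   -1.2   9.5] F [1.6 1.4 0.8] w 0.012943418678902719
```

View pics/s4.png

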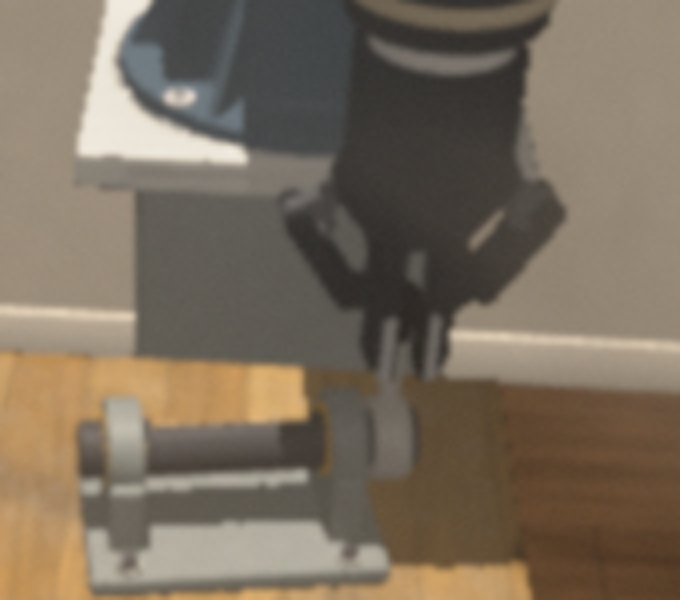

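The jaws have slipped off the ball: width is 13 mm and the knob is hidden, possibly above the pads. I'll open and look.

```bash
python3 -m pendant '[{"dp":[0,0,0],"angular":[0,0,0],"jaw":0},{"dp":[0,0,0],"angular":[0,0,0],"jaw":0},{"dp":[0,0,0],"angular":[0,0,0],"jaw":0},{"dp":[0,0,0],"angular":[0,0,0],"jaw":0},{"dp":[0,0,0],"angular":[0,0,0],"jaw":0}]'
python3 - <<'E'
from h import *
import cv2
b=env.capture("side")[150:300,300:470,::-1]
cv2.imwrite("pics/s5.png",cv2.resize(b,None,fx=4,fy=4,interpolation=2))
a=env.capture("top")[200:320,150:340,::-1]
cv2.imwrite("pics/t5.png",cv2.resize(a,None,fx=4,fy=4,interpolation=2))
E
```

```text
t: 4.97
ee_pos: [0.5363, 0.0379, 0.1057]
tool_rot: [0.0, -0.084, 0.996, -0.0]
wrist_force: [0.5, -0.1, -0.2]
width: 0.0654
```

View pics/s5.png

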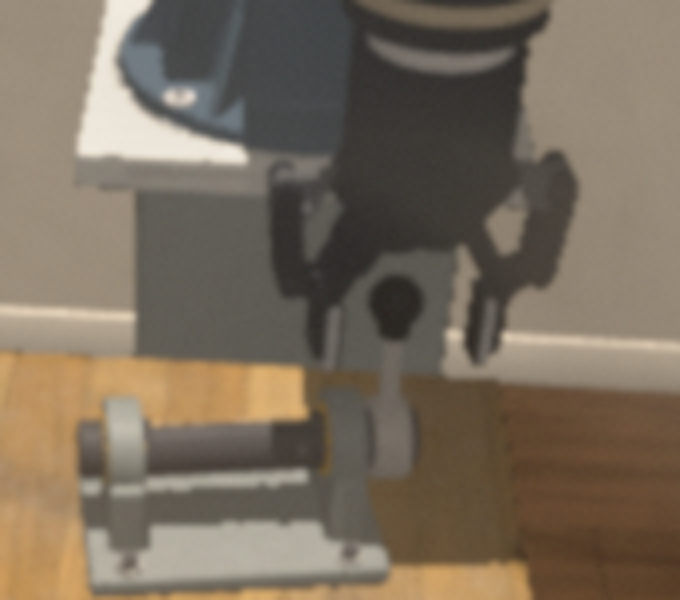

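View pics/t5.png

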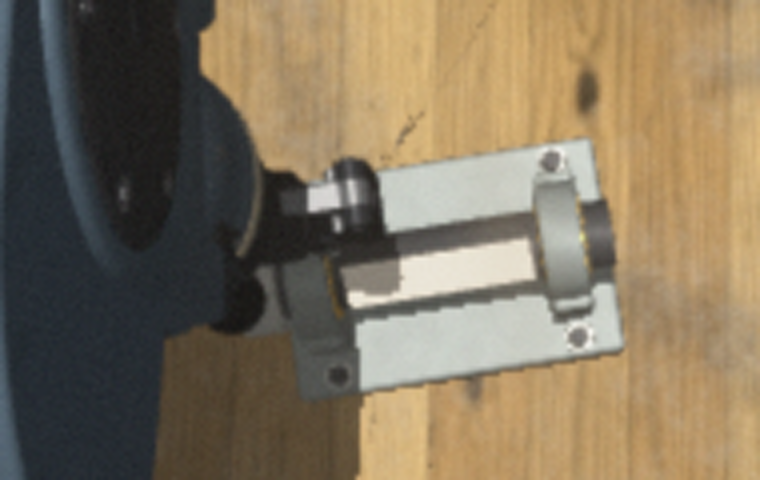

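```bash
python3 - <<'E'
from h import *
k,e=tri((398.7,226.2),(209.3,275.5));print(k,e)
col=np.array([.5247,.0354,.055]);r=k-col;aw=np.array([.986,.168,0])
print(np.linalg.norm(r),np.degrees(np.arctan2(-(r@aw),r[2])))
E
python3 g.py .5105 .034 .11
```

```text
[0.51292196 0.03321109 0.12420548] 0.0036767015447045576
0.07023469051525905 9.821725955391063
t 5.0667 pos [0.5363 0.0379 0.1057] toolx [-0.986 -0.167 -0.   ] tooly [-0.167  0.986 -0.   ] q [ 0.07  0.35 -0.18  1.05 -0.   -0.1 ]
tool delta mm [26.1  0.5 -4.3] F [-0.2  0.1 -1. ] w 0.07900307668479664
```

```bash
python3 - <<'E'
from h import *
a=np.array([-.168,.986,0]);t=np.array([.5363,.0379,.1057])
for z in (.0,.02,.04,.06):
  for s in (.033,.047): print(z,s,"top",((proj("top",t-s*a+[0,0,z])-[150,200])*4).round(),"side L",((proj("side",t-s*a+[0,0,z])-[300,150])*4).round(),"R",((proj("side",t+s*a+[0,0,z])-[300,150])*4).round())
print((proj("top",np.array([.5247,.0354,.055])+[-.0128,-.0022,.0739])-[150,200])*4)
E
python3 - <<'E'
import cv2
a=cv2.imread("pics/t5.png")[130:350,200:440];cv2.imwrite("pics/t5z.png",cv2.resize(a,None,fx=3,fy=2.7,interpolation=2))
E
```

```text
0.0 0.033 top [311. 235.] side L [331. 368.] R [466. 362.]
0.0 0.047 top [345. 230.] side L [302. 369.] R [495. 360.]
0.02 0.033 top [304. 231.] side L [335. 334.] R [472. 328.]
0.02 0.047 top [338. 225.] side L [305. 335.] R [500. 326.]
0.04 0.033 top [296. 225.] side L [338. 299.] R [477. 293.]
0.04 0.047 top [331. 220.] side L [308. 300.] R [506. 291.]
0.06 0.033 top [288. 220.] side L [341. 263.] R [482. 257.]
0.06 0.047 top [324. 214.] side L [311. 264.] R [512. 256.]
[230.28674738 303.75891401]
```

View pics/t5z.png

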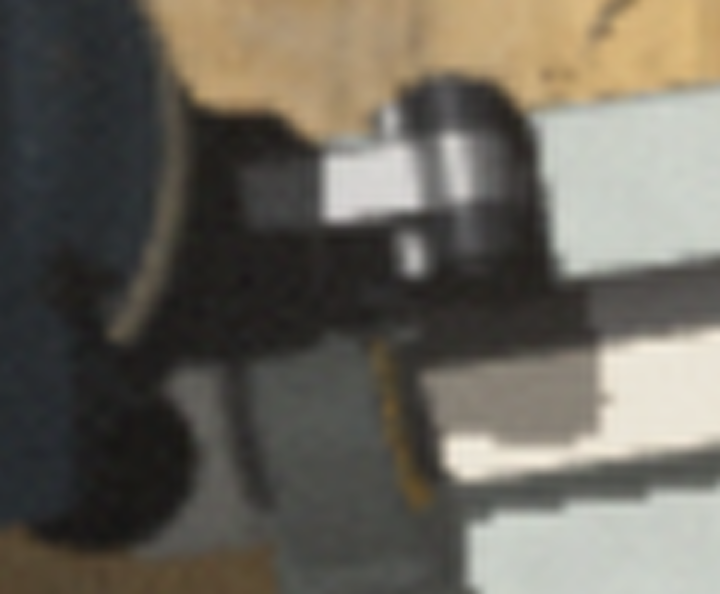

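The lever only moved to about 10° towards the robot before the ball slipped out on the robot side. The friction is low and the shaft stays where it is left, so I'll push instead. I'll raise, go behind the knob, shut the fingers, lower, and push at knob height.

```bash
python3 -m pendant '[{"dp":[0,0,-20],"angular":[0,0,0],"jaw":0},{"dp":[0,0,-20],"angular":[0,0,0],"jaw":0},{"dp":[0,0,-22],"angular":[0,0,0],"jaw":0},{"dp":[0,0,0],"angular":[0,0,0],"jaw":0},{"dp":[24,0,0],"angular":[0,0,0],"jaw":255},{"dp":[24,0,0],"angular":[0,0,0],"jaw":255},{"dp":[24,0,0],"angular":[0,0,0],"jaw":255},{"dp":[0,0,0],"angular":[0,0,0],"jaw":255},{"dp":[0,0,0],"angular":[0,0,0],"jaw":255},{"dp":[0,0,0],"angular":[0,0,0],"jaw":255},{"dp":[0,0,0],"angular":[0,0,0],"jaw":255}]'
python3 g.py .4655 .0255 .109
python3 - <<'E'
from h import *
import cv2
b=env.capture("side")[150:300,300:470,::-1]
cv2.imwrite("pics/s6.png",cv2.resize(b,None,fx=4,fy=4,interpolation=2))
a=env.capture("top")[200:320,150:340,::-1]
cv2.imwrite("pics/t6.png",cv2.resize(a,None,fx=4,fy=4,interpolation=2))
E
```

```text
t: 5.98
ee_pos: [0.466, 0.026, 0.1676]
tool_rot: [0.0, -0.084, 0.996, -0.0]
wrist_force: [0.7, 0.7, -0.3]
width: 0.0006
t 5.9833 pos [0.466  0.026  0.1676] toolx [-0.986 -0.167 -0.   ] tooly [-0.167  0.986 -0.   ] q [ 0.06  0.17 -0.25  1.15  0.   -0.11]
tool delta mm [ 0.6 -0.4 58.6] F [ 0.7  0.7 -0.3] w 0.0006233802399724374
```

View pics/s6.png

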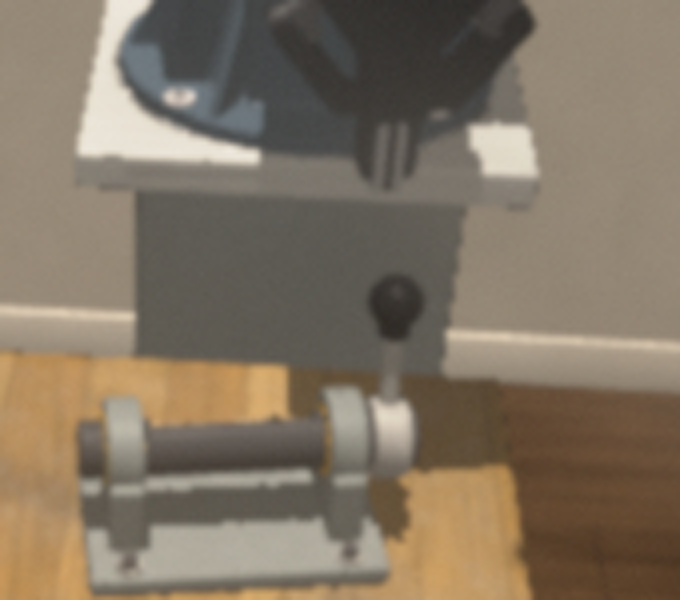

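View pics/t6.png

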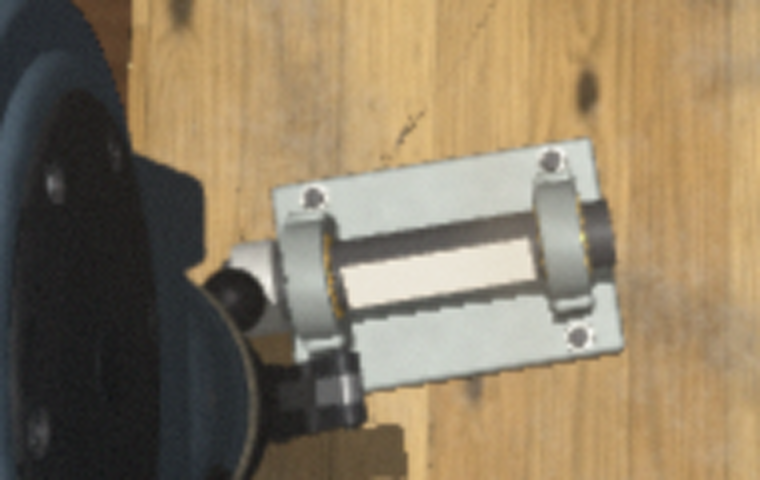

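The knob is clear, at side (396,307) and top (236,299). The shut fingers are behind it towards the robot. Lower, then push most of the way.

```bash
python3 -m pendant '[{"dp":[0,0,20],"angular":[0,0,0],"jaw":255},{"dp":[0,0,20],"angular":[0,0,0],"jaw":255},{"dp":[0,0,17],"angular":[0,0,0],"jaw":255},{"dp":[0,0,0],"angular":[0,0,0],"jaw":255},{"dp":[-7,0,0],"angular":[0,0,0],"jaw":255},{"dp":[-7,0,0],"angular":[0,0,0],"jaw":255},{"dp":[-5,0,0],"angular":[0,0,0],"jaw":255},{"dp":[-5,0,0],"angular":[0,0,0],"jaw":255},{"dp":[-5,0,0],"angular":[0,0,0],"jaw":255},{"dp":[-5,0,0],"angular":[0,0,0],"jaw":255},{"dp":[-5,0,0],"angular":[0,0,0],"jaw":255},{"dp":[0,0,0],"angular":[0,0,0],"jaw":255}]'
python3 -m pendant '[{"dp":[-5,0,0],"angular":[0,0,0],"jaw":255},{"dp":[-5,0,0],"angular":[0,0,0],"jaw":255},{"dp":[-5,0,0],"angular":[0,0,0],"jaw":255},{"dp":[-5,0,0],"angular":[0,0,0],"jaw":255},{"dp":[0,0,0],"angular":[0,0,0],"jaw":255}]'
python3 g.py .543 .0385 .11
python3 - <<'E'
from h import *
import cv2
b=env.capture("side")[150:300,300:470,::-1]
cv2.imwrite("pics/s7.png",cv2.resize(b,None,fx=4,fy=4,interpolation=2))
a=env.capture("top")[200:320,150:340,::-1]
cv2.imwrite("pics/t7.png",cv2.resize(a,None,fx=4,fy=4,interpolation=2))
E
```

```text
t: 7.08
ee_pos: [0.5048, 0.0326, 0.1106]
tool_rot: [0.0, -0.084, 0.996, 0.0]
wrist_force: [0.7, -0.5, -0.0]
width: -0.0003
t: 7.5
ee_pos: [0.5245, 0.036, 0.1104]
tool_rot: [0.0, -0.084, 0.996, 0.0]
wrist_force: [-0.2, -0.5, 0.5]
width: 0.0
t 7.5 pos [0.5245 0.036  0.1104] toolx [-0.986 -0.167 -0.   ] tooly [-0.167  0.986 -0.   ] q [ 0.07  0.32 -0.21  1.05  0.   -0.1 ]
tool delta mm [-18.7  -0.6   0.5] F [-0.2 -0.5  0.5] w 1.9586765552424742e-05
```

View pics/s7.png

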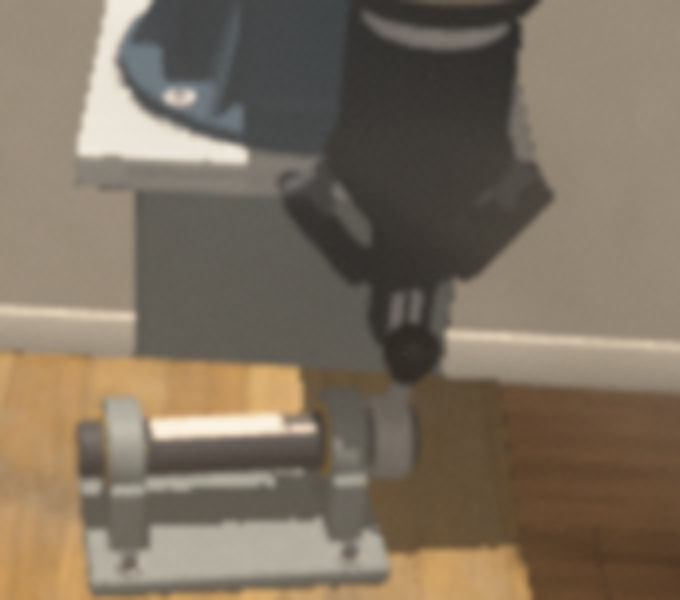

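View pics/t7.png

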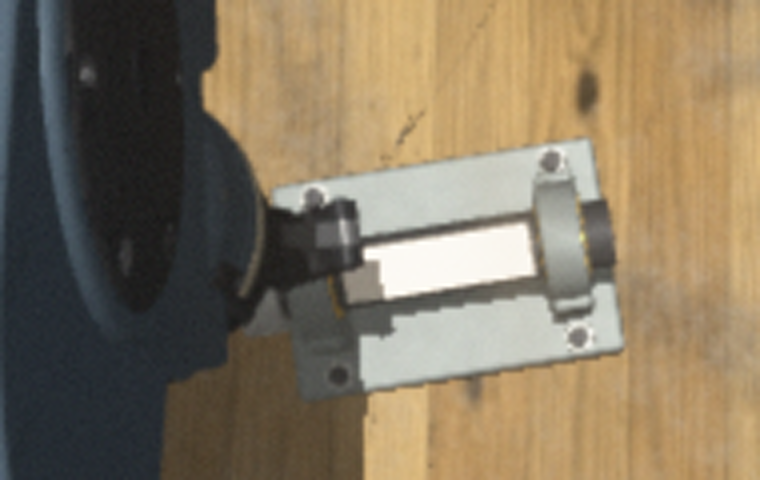

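The push is working: the flat now shows in the side view at (235,428) and the knob is at (411,353). I'll estimate the angle from the knob's pixel on its circle.

```bash
cat >ang.py <<'E'
from h import *
import sys
from scipy.optimize import minimize_scalar
col=np.array([.5247,.0354,.055]);aw=np.array([.986,.168,0])
K=lambda t:col+.075*(-np.sin(t)*aw+np.cos(t)*np.array([0,0,1]))
n,u,v=sys.argv[1],float(sys.argv[2]),float(sys.argv[3])
m=minimize_scalar(lambda t:np.linalg.norm(proj(n,K(t))-[u,v]),bounds=(-1.2,1),method="bounded")
print(n,"lever deg toward robot",np.degrees(m.x),"flat",m.x+.611,"res px",m.fun)
E
python3 ang.py side 402.4 237.9; python3 ang.py side 397.5 223.5;python3 ang.py top 209.1 282
```

```text
side lever deg toward robot -21.68040053197708 flat 0.23260562756586978 res px 0.12262810358471633
side lever deg toward robot 12.258876024805904 flat 0.8249577492266571 res px 0.1403798884367609
top lever deg toward robot 17.671597453537906 flat 0.9194275596512821 res px 0.4450305469884073
```

```bash
python3 -m pendant '[{"dp":[-4,0,0],"angular":[0,0,0],"jaw":255},{"dp":[-4,0,0],"angular":[0,0,0],"jaw":255},{"dp":[-4,0,0],"angular":[0,0,0],"jaw":255},{"dp":[-3,0,0],"angular":[0,0,0],"jaw":255},{"dp":[-2,0,0],"angular":[0,0,0],"jaw":255},{"dp":[0,0,0],"angular":[0,0,0],"jaw":255},{"dp":[0,0,0],"angular":[0,0,0],"jaw":255}]'
python3 - <<'E'
from h import *
import cv2
b=env.capture("side")[150:300,300:470,::-1]
cv2.imwrite("pics/s8.png",cv2.resize(b,None,fx=4,fy=4,interpolation=2))
E
```

```text
t: 8.18
ee_pos: [0.5407, 0.0387, 0.1107]
tool_rot: [0.0, -0.084, 0.996, 0.0]
wrist_force: [-0.1, 0.2, 1.2]
width: 0.0001
```

View pics/s8.png

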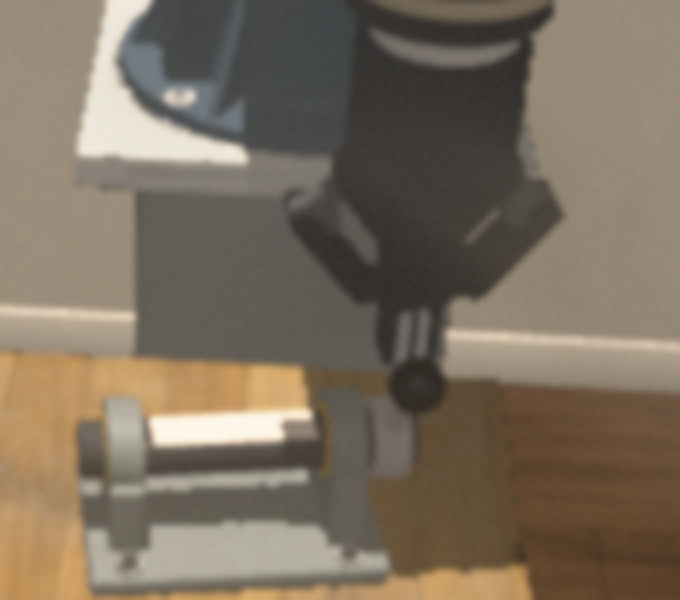

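Knob at side (416,385). Back off towards the robot, then up and clear, and measure from both views.

```bash
python3 ang.py side 403.7 245.9; python3 -m pendant '[{"dp":[8,0,0],"angular":[0,0,0],"jaw":255},{"dp":[20,0,0],"angular":[0,0,0],"jaw":255},{"dp":[20,0,0],"angular":[0,0,0],"jaw":255},{"dp":[20,0,-15],"angular":[0,0,0],"jaw":255},{"dp":[20,20,-20],"angular":[0,0,0],"jaw":255},{"dp":[20,25,-25],"angular":[0,0,0],"jaw":255},{"dp":[10,30,-15],"angular":[0,0,0],"jaw":255},{"dp":[0,30,0],"angular":[0,0,0],"jaw":255},{"dp":[0,30,0],"angular":[0,0,0],"jaw":255},{"dp":[0,0,0],"angular":[0,0,0],"jaw":255},{"dp":[0,0,0],"angular":[0,0,0],"jaw":255}]'
python3 - <<'E'
from h import *
import cv2
S=env.capture("side")[:,:,::-1];A=env.capture("top")[:,:,::-1]
cv2.imwrite("pics/s9f.png",S);cv2.imwrite("pics/t9f.png",A)
cv2.imwrite("pics/s9.png",cv2.resize(S[150:300,300:470],None,fx=4,fy=4,interpolation=2))
cv2.imwrite("pics/t9.png",cv2.resize(A[200:320,150:340],None,fx=4,fy=4,interpolation=2))
E
```

```text
side lever deg toward robot -34.402510516899945 flat 0.01056292052811969 res px 0.14641546145707618
t: 9.15
ee_pos: [0.4007, 0.1529, 0.1858]
tool_rot: [0.0, -0.085, 0.996, 0.0]
wrist_force: [0.1, -0.5, -0.2]
width: -0.0003
```

View pics/s9.png

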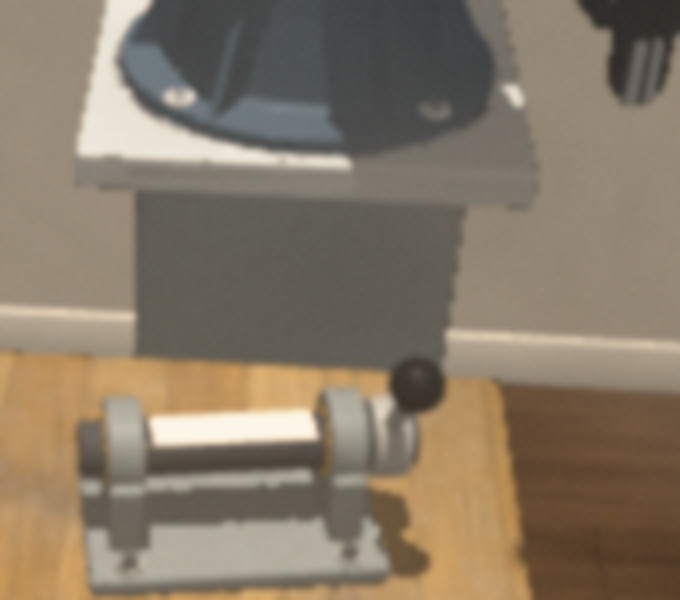

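View pics/t9.png

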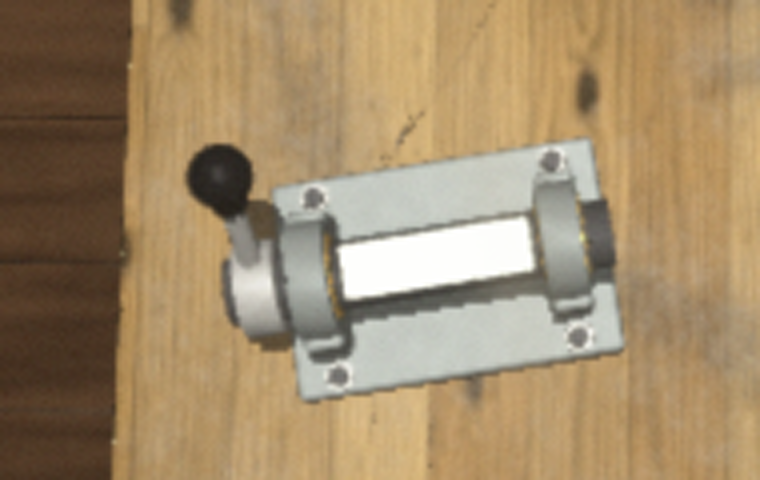

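The arm is clear and the flat shows fully in the top view. The knob is at side (416,384) and top (220,179). I'll check the angle and the plain knob.

```bash
python3 ang.py side 403.7 245.7; python3 ang.py top 204.7 244.4; python3 - <<'E'
from h import *
import cv2
k,e=tri((403.7,245.7),(204.7,244.4));print(k,e)
col=np.array([.5247,.0354,.055]);r=k-col;aw=np.array([.986,.168,0])
t=np.arctan2(-(r@aw),r[2]);print(np.linalg.norm(r),"flat",t+.611)
a=cv2.imread("pics/top0.png")[240:300,335:455].astype(int);b=cv2.imread("pics/t9f.png")[240:300,335:455].astype(int)
print("plain top diff",abs(a-b).mean(),abs(a-b).max())
a=cv2.imread("pics/side0.png")[215:300,190:290].astype(int);b=cv2.imread("pics/s9f.png")[215:300,190:290].astype(int)
print("plain side diff",abs(a-b).mean(),abs(a-b).max()); print(env.observe()["dq"].round(3))
E
```

```text
side lever deg toward robot -34.10663913341653 flat 0.015726850332336006 res px 0.1720466545386227
top lever deg toward robot -31.996343448785463 flat 0.052558458219776005 res px 0.2876166708270969
[0.56425995 0.04260374 0.1156979 ] 0.0008328317663637792
0.07280878503393601 flat 0.02584198038980101
plain top diff 1.6303703703703705 9
plain side diff 4.900235294117647 12
[-0.022  0.005  0.003  0.    -0.001  0.   ]
```

```bash
python3 -c "
from workcell import env;print(env.finish_job())"
```

```text
the job is handed in; nothing more can be done
None
```

The flat now faces straight up to within about 0.02–0.05 rad (limit 0.2), and the job is handed in at about 9.3 s of the 32 s allowed. I pushed the lever knob of the shaft with the flat (the left stand) from about 0.92 rad, with the fingers shut. I then backed the arm off, clear of everything.

- **What went wrong:** My first try, gripping the ball between the pads, failed. The ball slipped out after about 8°, so I switched to pushing.
- **Flat angle:** After release it measured 0.016 rad from the side view, 0.053 from the top view, and 0.026 from both together.
- **Disagreements:** At the start the two views differed by about 0.1 rad (0.82 side, 0.92 top). The knob-to-collar distance came out at 70–73 mm, against the stated 75 mm.
- **Plain shaft:** The before and after pictures of it match, apart from small brightness differences (at most 12 of 255 levels). The arm did not go near it.

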